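Rock the locating block out of its jig

TASK

The red-headed locating block sits tight between the two brass shoes of the blue jig. Take it by its red head and rock it from side to side, towards one shoe and then the other, until both shoes have given way, then lift it upright just clear of the jig, about two centimetres above the shoes and straight over its seat, and finish while still holding it there, still. Do not push on the jig or its shoes with the robot itself, and leave everything else on the bench alone.

Things in the scene. Friction and masses are not known exactly. Their poses are not given: they have to be found in the camera images.
- jig: blue fixture plate fixed to the bench, 110 (x) x 150 (y) x 10 mm thick, turned by up to 0.6 rad. Origin: centre of its underside, on the bench; z up. A steel channel, about 24 mm wide and 42 mm long, runs along its x axis; the block's foot lies in it. On its y axis, one on either side of the channel, stand two brass shoes, 36 mm wide, tops 54 mm above the bench, the jig's highest parts
- seat (a point): middle of the channel's floor, 10 mm above the bench; axes as the jig's. The shoes' lips (35 to 54 mm above the bench) reach in over the shoulders of the block's foot and stop 1 to 2 mm short of its neck, so the block cannot be pulled straight out: it rises 3 mm and catches
- shoe_left (a joint): how far (m) the shoe on the jig's +y side is pushed outwards: starts 0 to 0.001 (lip overlaps the shoulder by 3 to 4 mm), stop at 0.006. Slides stiffly (about 10 N), no spring, stays where pushed. Tilting the block's head about 0.2 rad towards +y makes its neck push this shoe to the stop. The foot comes out once both shoes are back by more than about 4 mm; one alone is not enough
- shoe_right (a joint): the same for the shoe on the jig's -y side, pushed outwards (towards -y) by tilting the head towards -y
- block_head (a point): centre of the locating block's red head, the part to hold: 40 (x) x 30 (y) x 50 mm high, 25 mm of it above and below this point. Axes are the block's; it stands with them along the jig's. Below the head a steel neck, 36 x 12 mm, 34 mm high, and a foot 40 x 22 x 22 mm with flat shoulders. Whole block 105 mm high, 0.15 to 0.31 kg
- block_foot (a point): lowest point of the block's foot, in the middle, 80 mm below block_head; at the start it lies on seat; axes as the block's. The foot's underside is half-round and rolls in the channel about an axis along x, 11 mm above this point
- driver_amber_mid (a point): amber-handled screwdriver lying on the bench beside the jig's right side, 29x181x29 mm; this point is at its middle, 14.5 mm above the bench. A bystander
- screw_tub_mid (a point): small clear tub of screws by the jig's left side, 75x108x45 mm; this point is at its middle, 22 mm above the bench. A bystander
- wood_block_1_mid (a point): wooden offcut behind the jig, 45x70x38 mm; this point is at its middle, 19 mm above the bench. A bystander
Not all that is in view belongs to the job. Of the things like the part that bears block_head, leave any that is black; of the rest the smaller one is meant.

How it is judged (in metres and radians):
On the way, in this order (a step that is already met when the one before it is completed fails the run):
1. the block, its foot still in the channel, is rocked to one side and pushes that shoe back by more than 2.5 mm (((z of block_foot in the frame of jig below 0.02 m and value of joint shoe_left above 0.0025 m and y of block_head in the frame of jig above 0.006 m) or (z of block_foot in the frame of jig below 0.02 m and value of joint shoe_right above 0.0025 m and y of block_head in the frame of jig below -0.006 m))), for 0.05 s.
2. it is rocked to the other side as well, so that both shoes are pushed back by more than 2.5 mm, its foot still in the channel (z of block_foot in the frame of jig below 0.02 m and value of joint each of shoe_left, shoe_right above 0.0025 m), for 0.05 s.
At the end, for the whole second after the job is handed in: The block is held by the fingers (over 1 N), still (under 30 mm/s), upright within 0.2 rad, its foot 3 to 46 mm above the shoes' tops, within 30 mm of straight over its seat, and not touching the jig (z of block_foot in the frame of jig between 0.057 and 0.1 m and horizontal distance between block_foot and seat below 0.03 m and angle between block_head's own z axis and vertical below 0.2 rad and contact force between the fingers and block above 1 N and contact force between block and jig below 0.1 N and linear speed of block below 0.03 m/s); the arm keeps its last pose, push and grip.
It fails at once if the robot itself pushes on the jig or its shoes (over 2 N) (contact force between any of the fingers, the arm and jig above 2 N).
It fails at once if a bystander is moved by more than 20 mm (distance of any of driver_amber_mid, screw_tub_mid, wood_block_1_mid from where it was at the start of the episode above 0.02 m).
It also fails if it takes over 38 s, if anything falls off the work surface, if the arm or the gripper's body presses on something with over 40 N, if the wrist force passes 120 N, or if a joint passes its speed limit or range.

ROBOT

A 6-joint arm with a two-finger parallel gripper is mounted at the origin on a cart in front of the work surface, level with it; the furniture and walls round the work are solid. World frame = base frame: x ahead of the robot, y to its left, z up, the work surface at z = 0. Lengths are in mm, angles in rad, forces in N, time in s.
With the tool pointing down it reaches from about 350 to 975 mm from the base axis. Payload 7.1 kg.
Tool frame: the origin (TCP) lies midway between the tips of the shut fingers; the grasp point (between the pads) lies pinch_z behind it (pinch_z is the distance from the TCP to the grasp point, in mm); z points along the fingers, y is the line along which they close (so a half turn about z gives the same grasp; the last joint's range is limited). The gripper opens to 88 mm and grips with 3 to 60 N. Pads are 20 mm wide; open, the fingers measure 115 mm over their backs; the gripper's body (75 mm by 178 mm) begins 61 mm behind the grasp point.
Start: joints at [-1.218, 0.423, 1.63, -0, 1.089, -0.019], TCP at [227.074, -582.273, 222.675] pointing down, gripper open.
Joint ranges: [-3, 3], [-0.9, 2.11], [0.09, 2.58], [-1.31, 4.45], [0.11, 2.69], [-2.54, 2.54]. Speed limits (rad/s): [2.39, 2.39, 3.01, 3.14, 3.14, 3.14].

INTERFACE

Orientations are given as a rotation vector (axis times angle).
In Python, from workcell import get_obs, get_image, close_job, pinch_z gives the robot as it stands.
- The arm moves only by the tool jog_arm, never from a script. Its argument "commands" is a list of rows, each a list of 3 entries, a list of its own where there are three numbers: the gripper command: -1 is shut, 1 is fully open, values between are in proportion, then the shift along the tool's x, y, z as a fraction of full scale, then the turn, a rotation vector about the tool's x, y, z as a fraction of full scale. In form: [[gripper, [tx, ty, tz], [rx, ry, rz]], ...]. A call has 1 to 10 rows; each row shifts and turns the commanded pose from where the row before left it, along the tool's axes as they then stand; what a row does not reach is not made up. Full scale, the value 1, is 0.1 m for a shift and 45 degrees for a turn. A row lasts 1/10 s, in which the tool goes at most 50 mm and 8.59 degrees, less where a joint would pass 70% of its speed; a pose out of reach is approached as far as the arm can. A call with a number of a shift or a turn outside -1 to 1 is refused whole. A call with a gripper value outside its range is refused whole. The fingers move at their own pace and stop on an object; the grip force is fixed at half the most. Time passes only in rows, so rows that do not move let the fingers close. It gives the time, the measured TCP pose, the force, the opening and the grip force at its end, in the units of the state.
- get_obs(): the state, without advancing time (a new reading comes with each control period).
- get_image(name): name is "scene" or "top"; returns a dict with "image" (400x640x3 uint8, blue, green, red), "z_map" (400x640 float32, mm along the optical axis (not along the pixel's ray), 0 where there is no reading), "intrinsics" (3x3 intrinsics, pixels), "k1" (the pictures are not rectified: a ray, as slopes to the right and down, at radius r is drawn at 1 + k1 r^2 times it, then the intrinsics apply), "eye" and "orientation" of the camera in the world. Camera axes: x right, y down, z forward; pixel columns grow to the right and rows downward; lengths in mm; the calibration is good to about 2 mm. A picture is of the moment at which its call begins.
- close_job(): hands the job in; it is judged then, once.
The state is a dict: "t": time; "qpos": joint angles; "qvel": joint speeds; "joint_torque": joint torques, N m; "ee_pos": TCP position; "orientation": TCP orientation; "ft_force": force on the tool from outside, world axes, zero at the start; "moment": the same for the moment, N m; "width": finger opening in mm; "grasp_force": force on a finger pad.
Only numpy, scipy, OpenCV 4.12 (cv2) and the standard library are available. Lean on these libraries where they do the work, as an engineer would, in place of code of your own. Each camera call takes 0.05 s, during which the arm holds its last target. There are 200 camera calls.

## Working session

There is one attempt and no reset: what is moved stays moved. The work goes in short steps, Python scripts to look and compute and a tool call to move; the robot and the scene stay as the last step left them, time stands still between calls to the robot, and variables do not carry over. Pictures are saved under pics/ and viewed, at most 10 in all, crops included, and the job is handed in when it is done.

Besides the shell and the picture viewer there is one more tool, called as name([rows], argument=value, ...), one row to a line, values as JSON. jog_arm: Moves the arm, as the interface text tells. Its arguments: {"type":"object","properties":{"commands":{"type":"array","items":{"type":"array"}}},"required":["commands"]}

```bash
mkdir -p pics
cat > h.py <<'E'
import numpy as np, cv2
from scipy.spatial.transform import Rotation as R
from workcell import get_obs, get_image, close_job, pinch_z
def rot(o):
    o=np.array(o,float)
    return o if o.shape==(3,3) else R.from_rotvec(o).as_matrix()
def cloud(d):
    K=np.array(d["intrinsics"]); h,w=d["z_map"].shape
    u,v=np.meshgrid(np.arange(w),np.arange(h))
    x=(u-K[0,2])/K[0,0]; y=(v-K[1,2])/K[1,1]; x0,y0=x,y
    for _ in range(8):
        s=1+d["k1"]*(x*x+y*y); x,y=x0/s,y0/s
    z=d["z_map"]; P=np.dstack([x*z,y*z,z])
    return P@rot(d["orientation"]).T+np.array(d["eye"]), z>0
E
python3 - <<'E'
from h import *
import pickle
print(get_obs(), pinch_z)
for n in("scene","top"):
    d=get_image(n); cv2.imwrite(f"pics/{n}0.png",d["image"]); pickle.dump(d,open(n+".pkl","wb"))
    print(n,d["eye"],d["orientation"],d["k1"],d["intrinsics"])
E
```

```text
{'t': 0.0, 'qpos': array([-1.21799217e+00,  4.23845260e-01,  1.63067264e+00,  2.37619483e-05,
        1.08859135e+00, -1.90055090e-02]), 'qvel': array([ 3.74722139e-04,  2.07741534e-04, -3.25723998e-04,  6.52765014e-04,
       -1.19830311e-03,  1.15289886e-05]), 'joint_torque': array([-1.01081496e-03, -5.44636452e+01, -2.73661959e+01,  6.44679763e-02,
        2.27748096e-02, -1.36461913e-04]), 'ee_pos': array([ 226.9016561 , -581.77102968,  221.90575407]), 'orientation': array([-3.08599114e+00, -5.80384841e-01,  3.62987156e-04]), 'ft_force': array([ 0.06334166, -0.81575652, -0.23439594]), 'moment': array([ 0.00553799,  0.03423771, -0.02055698]), 'grasp_force': 0.0, 'width': 88.33771973258209} 18.700000000000003
scene [263.30109444 485.75658449 663.6703118 ] [-0.6387531   2.58711032 -1.2248317 ] 0.023035610949904556 [[363.01112013   0.         320.66787831]
 [  0.         363.01112013 197.8059474 ]
 [  0.           0.           1.        ]]
top [516.02204193 -96.14757738 982.09435268] [-2.20556764  2.16025879 -0.06897603] -0.08015728792141619 [[369.35627353   0.         321.26974224]
 [  0.         369.35627353 193.23228023]
 [  0.           0.           1.        ]]
```

View pics/scene0.png

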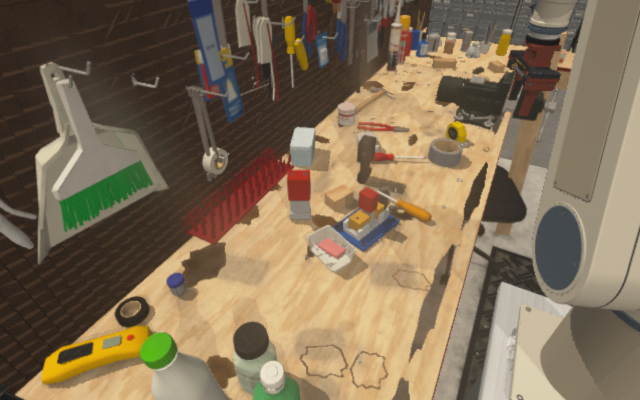

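View pics/top0.png

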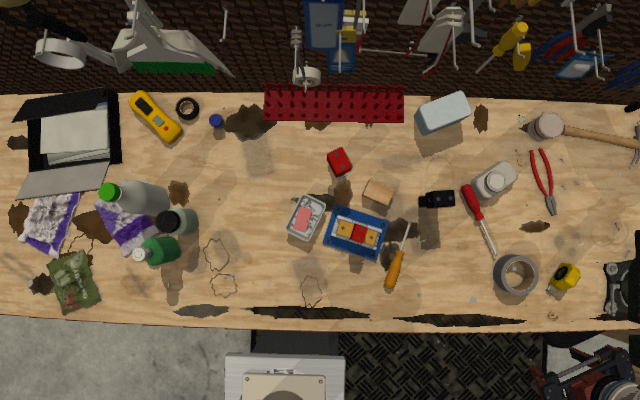

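The top view shows the red head in the blue jig at about (359,232), with a brass shoe on either side. The tub is at (306,217), the driver at (397,262) and the offcut at (379,193). A larger red decoy stands at (339,161) and a black one at (437,199).

Run:
```python
from h import *
import pickle
def ang(c):
    (m,s,a)=cv2.minAreaRect(c.astype(np.float32)); return m,s,a
for n,box in(("top",(300,180,410,290)),("scene",(320,180,440,260))):
    d=pickle.load(open(n+".pkl","rb")); P,ok=cloud(d)
    hsv=cv2.cvtColor(d["image"],cv2.COLOR_BGR2HSV); H,S,V=[hsv[...,i].astype(int) for i in range(3)]
    B=np.zeros(H.shape,bool); B[box[1]:box[3],box[0]:box[2]]=1; B&=ok
    X=P[...,0];Y=P[...,1];Z=P[...,2]
    red=B&((H<8)|(H>172))&(S>140)&(Z>30); blue=B&(H>95)&(H<130)&(S>100)&(Z<30)
    brass=B&(H>12)&(H<32)&(S>90)&(Z>45)&(Z<62)
    for k,m in(("red",red),("redtop",red&(Z>105)),("blue",blue),("brass",brass),("all red-ish high",B&(Z>100))):
        if m.sum()<5: print(n,k,"few");continue
        q=P[m]; print(n,k,m.sum(),"px",np.argwhere(m).mean(0)[::-1].round(1),"z pct",np.percentile(q[:,2],[2,50,98]).round(1),"med",np.median(q,0).round(1),"rect",ang(q[:,:2]))
    l=cv2.connectedComponentsWithStats(brass.astype(np.uint8))
    for i in range(1,l[0]):
        if l[2][i,4]>15: q=P[l[1]==i]; print("  brass",l[2][i],q.mean(0).round(1),ang(q[:,:2]))
    if n=="top":
        for k,m,lo in(("decoy",(330,145,355,178),40),):
            q=P[m[1]:m[3],m[0]:m[2]].reshape(-1,3);q=q[q[:,2]>lo];print(k,np.percentile(q[:,2],[50,98]),ang(q[:,:2]))
d=pickle.load(open("top.pkl","rb")); cv2.imwrite("pics/crop.png",cv2.resize(d["image"][180:290,270:430],None,fx=5,fy=5,interpolation=2)[:600])
```

```text
top red 208 px [358.3 232.9] z pct [ 81.7 113.5 116.6] med [ 484.9 -178.2  113.5] rect ((484.4974670410156, -180.31057739257812), (27.87948226928711, 37.742279052734375), 72.0747299194336)
top redtop 190 px [358.9 233.1] z pct [109.9 113.7 116.7] med [ 484.8 -180.3  113.7] rect ((484.4974670410156, -180.31057739257812), (27.87948226928711, 37.742279052734375), 72.0747299194336)
top blue 1206 px [354.7 231.8] z pct [ 5.4  8.9 12.6] med [ 484.5 -178.7    8.9] rect ((483.39459228515625, -180.98406982421875), (149.11489868164062, 108.54093933105469), 73.12001037597656)
top brass 354 px [355.9 232.3] z pct [49.3 53.1 56.3] med [ 484.3 -163.7   53.1] rect ((483.5132751464844, -180.78150939941406), (98.54338836669922, 34.997188568115234), 72.8088607788086)
top all red-ish high 225 px [359.  233.5] z pct [104.1 113.6 116.7] med [ 484.6 -180.3  113.6] rect ((483.4331359863281, -181.0780487060547), (29.79231071472168, 39.372406005859375), 72.56964111328125)
  brass [336 220  18  18 202] [ 492.7 -150.8   53.1] ((492.73736572265625, -150.9674835205078), (36.129066467285156, 34.99292755126953), 7
[... 889 characters left out ...]
ne brass 294 px [363.7 215.4] z pct [45.6 55.4 58.2] med [ 484.9 -153.4   55.4] rect ((484.4850769042969, -177.202880859375), (100.06690216064453, 35.85425567626953), 73.30233001708984)
scene all red-ish high 218 px [368.2 194.6] z pct [101.  115.6 118.5] med [ 482.1 -170.8  115.6] rect ((485.16851806640625, -178.05490112304688), (31.362201690673828, 40.976314544677734), 74.4007568359375)
  brass [374 202  10  14  71] [ 462.3 -204.8   53.7] ((463.865234375, -202.5890655517578), (43.865970611572266, 17.702760696411133), 86.50244903564453)
  brass [349 210  21  17 223] [ 491.4 -147.1   54.5] ((492.13909912109375, -151.66236877441406), (46.55269241333008, 35.855777740478516), 72.31614685058594)
```

View pics/crop.png

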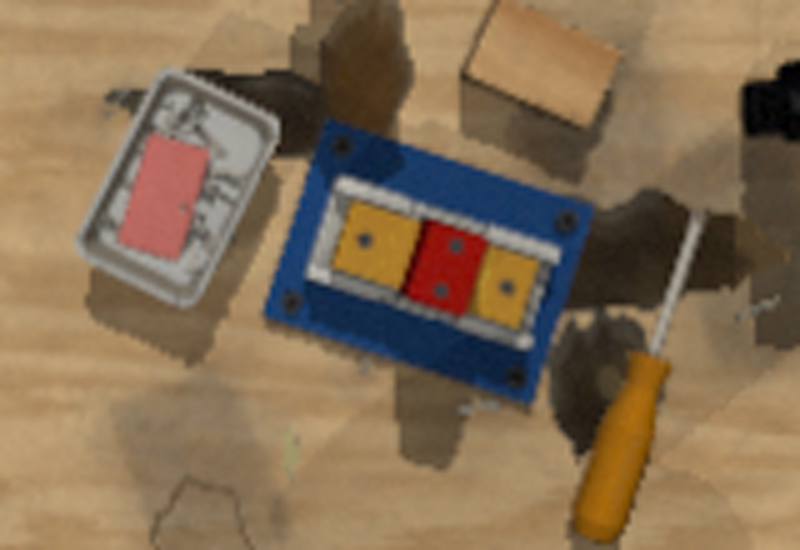

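jog_arm([
  [1,[0.3,-0.22,0],[0,0,0]],
  [1,[0.3,-0.22,0],[0,0,0]],
  [1,[0.3,-0.22,0],[0,0,0]],
  [1,[0.3,-0.22,0],[0,0,0]],
  [1,[0.3,-0.22,0],[0,0,0]],
  [1,[0.3,-0.22,0],[0,0,0]],
  [1,[0.3,-0.22,0],[0,0,0]],
  [1,[0.3,-0.22,0],[0,0,0]],
  [1,[0.3,-0.22,0],[0,0,0]],
  [1,[0.3,-0.22,0],[0,0,0]],
])

```text
t: 1.1
ee_pos: [427.1, -266.9, 222.5]
orientation: [-3.087, -0.58, 0.0]
ft_force: [0.3, -0.7, -0.2]
width: 87.9
grasp_force: 0.0
```

jog_arm([
  [1,[0,0,0],[0,0,0.17]],
  [1,[0,0,0],[0,0,0.17]],
  [1,[0,0,0],[0,0,0.17]],
  [1,[0,0,0],[0,0,0.17]],
  [1,[0,0,0],[0,0,0.17]],
  [1,[0,0,0],[0,0,0]],
  [1,[0,0,0],[0,0,0]],
])

```text
t: 1.8
ee_pos: [426.5, -268.2, 222.5]
orientation: [-3.108, 0.457, 0.001]
ft_force: [0.4, -0.1, -0.2]
width: 88.0
grasp_force: 0.0
```

```bash
cat >> h.py <<'E'
J=np.array([483.8,-179.3,0]); YAW=np.radians(-17)
def delta(z,roll=0,x=0,y=0):
    "shift (tool axes, /100mm) and turn (/45deg) to TCP at jig (x,y), height z, tilted by roll about jig x"
    o=get_obs(); T=rot(o["orientation"]); Jm=R.from_euler("z",YAW).as_matrix()
    G=Jm@R.from_euler("x",roll).as_matrix()@np.diag([1,-1,-1])
    p=J+Jm@np.array([x,y,0])+[0,0,z]
    print("t",round(o["t"],2),"shift",(T.T@(p-o["ee_pos"])/100).round(3),"turn",(R.from_matrix(T.T@G).as_rotvec()/np.radians(45)).round(3),
     "jig pos",(Jm.T@(o["ee_pos"]-J)).round(1),"F",(Jm.T@o["ft_force"]).round(1),"w",round(o["width"],1),"gf",round(o["grasp_force"],1))
E
python3 -c "
from h import *
delta(150)"
```

```text
t 1.8 shift [ 0.293 -1.016  0.725] turn [-0.     0.001  0.006] jig pos [ -28.8 -101.8  222.5] F [ 0.4  0.  -0.2] w 88.0 gf 0.0
```

jog_arm([
  [1,[0.073,-0.254,0],[0,0,0.006]],
  [1,[0.073,-0.254,0],[0,0,0]],
  [1,[0.073,-0.254,0],[0,0,0]],
  [1,[0.073,-0.254,0],[0,0,0]],
  [1,[0,0,0.25],[0,0,0]],
  [1,[0,0,0.25],[0,0,0]],
  [1,[0,0,0.25],[0,0,0]],
  [1,[0,0,0.15],[0,0,0]],
  [1,[0,0,0],[0,0,0]],
  [1,[0,0,0],[0,0,0]],
])

```text
t: 2.8
ee_pos: [484.6, -179.9, 132.8]
orientation: [-3.107, 0.468, 0.001]
ft_force: [0.2, -0.3, 0.2]
width: 87.6
grasp_force: 0.0
```

Run:
```python
from h import *
delta(72)
a=get_image("top")["image"][150:300,270:450]; b=get_image("scene")["image"][120:270,290:470]
cv2.imwrite("pics/pre.png",cv2.resize(np.hstack([a,b]),None,fx=2.2,fy=2.2,interpolation=2))
```

```text
t 2.8 shift [-0.009 -0.004  0.608] turn [-0.     0.    -0.003] jig pos [  0.9  -0.4 132.8] F [ 0.3 -0.2  0.2] w 87.6 gf 0.0
```

View pics/pre.png

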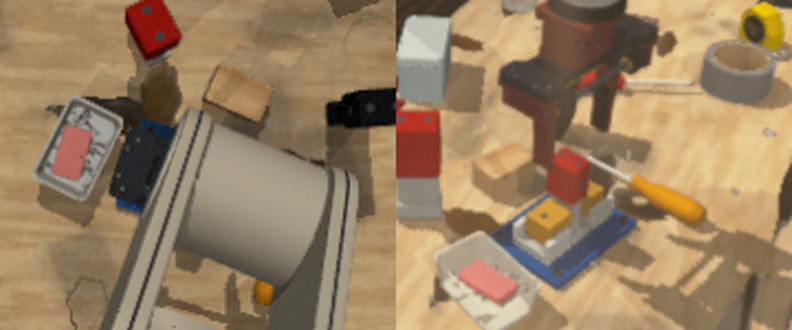

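The open fingers straddle the red head, at about (545,130) and (600,110) in the right-hand crop with the head at (570,175). I'll go down and close.

jog_arm([
  [1,[-0.009,-0.004,0.2],[0,0,0]],
  [1,[0,0,0.2],[0,0,0]],
  [1,[0,0,0.15],[0,0,0]],
  [1,[0,0,0.05],[0,0,0]],
  [1,[0,0,0],[0,0,0]],
  [-1,[0,0,0],[0,0,0]],
  [-1,[0,0,0],[0,0,0]],
  [-1,[0,0,0],[0,0,0]],
  [-1,[0,0,0],[0,0,0]],
  [-1,[0,0,0],[0,0,0]],
])

```text
t: 3.9
ee_pos: [483.9, -179.3, 72.9]
orientation: [3.106, -0.47, 0.001]
ft_force: [0.8, 0.3, -0.4]
width: 51.6
grasp_force: 0.0
```

jog_arm([
  [-1,[0,0,0],[0,0,0]],
  [-1,[0,0,0],[0,0,0]],
  [-1,[0,0,0],[0,0,0]],
  [-1,[0,0,0],[0,0,0]],
])

```text
t: 4.3
ee_pos: [483.8, -179.2, 72.7]
orientation: [-3.106, 0.47, 0.0]
ft_force: [-0.2, 0.6, 0.5]
width: 29.9
grasp_force: 30.0
```

Run:
```python
from h import *
delta(72)
Y0=-.4
# TCP path for roll r about pivot at z=21 (roll<0 tilts head to +y), h=51
for r in (-.05,-.1,-.15,-.2,-.24): print(r, 51*np.sin(-r), 51*np.cos(r)-51)
```

```text
t 4.3 shift [0.001 0.001 0.007] turn [-0.     0.    -0.005] jig pos [-0.1  0.1 72.7] F [-0.4  0.5  0.5] w 29.9 gf 30.0
-0.05 2.548937632804595 -0.06373671985672047
-0.1 5.091504248988236 -0.2547875708206817
-0.15 7.62134475615356 -0.5726750252618444
-0.2 10.132135870548122 -1.0166045300966786
-0.24 12.122833947783864 -1.4617632825464852
```

jog_arm([
  [-1,[0,-0.021,0],[-0.051,0,0]],
  [-1,[0,-0.021,0],[-0.051,0,0]],
  [-1,[0,-0.021,0],[-0.051,0,0]],
  [-1,[0,-0.021,0.001],[-0.051,0,0]],
  [-1,[0,-0.021,0.001],[-0.051,0,0]],
  [-1,[0,0,0],[0,0,0]],
  [-1,[0,0,0],[0,0,0]],
])

```text
t: 5.0
ee_pos: [486.8, -169.8, 71.8]
orientation: [2.909, -0.438, -0.045]
ft_force: [-2.0, -5.2, 1.5]
width: 29.7
grasp_force: 30.0
```

Run:
```python
from h import *
delta(71,-.2,0,10.2)
```

```text
t 5.0 shift [-0.    -0.004  0.008] turn [ 0.002  0.001 -0.003] jig pos [ 0.   9.9 71.8] F [-0.4 -5.5  1.5] w 29.7 gf 30.0
```

jog_arm([
  [-1,[0,-0.011,0],[-0.026,0,0]],
  [-1,[0,0,0],[0,0,0]],
  [-1,[0,0,0],[0,0,0]],
])

```text
t: 5.3
ee_pos: [486.9, -169.2, 71.7]
orientation: [2.889, -0.436, -0.049]
ft_force: [-1.5, -6.8, 2.5]
width: 30.1
grasp_force: 30.0
```

jog_arm([
  [-1,[0,0.021,0],[0.051,0,0]],
  [-1,[0,0.021,0],[0.051,0,0]],
  [-1,[0,0.021,0],[0.051,0,0]],
  [-1,[0,0.021,0],[0.051,0,0]],
  [-1,[0,0.021,0],[0.051,0,0]],
  [-1,[0,0.011,0],[0.026,0,0]],
  [-1,[0,0,0],[0,0,0]],
  [-1,[0,0,0],[0,0,0]],
])

```text
t: 6.1
ee_pos: [483.5, -179.3, 72.7]
orientation: [3.106, -0.471, -0.001]
ft_force: [0.5, 0.8, -2.5]
width: 29.7
grasp_force: 30.0
```

Run:
```python
from h import *
delta(72.5,0,0,0)
```

```text
t 6.1 shift [ 0.003 -0.001  0.002] turn [ 0.     0.001 -0.005] jig pos [-0.3 -0.1 72.7] F [ 0.2  0.9 -2.5] w 29.7 gf 30.0
```

jog_arm([
  [-1,[0,0.021,0],[0.051,0,0]],
  [-1,[0,0.021,0],[0.051,0,0]],
  [-1,[0,0.021,0],[0.051,0,0]],
  [-1,[0,0.021,0.001],[0.051,0,0]],
  [-1,[0,0.021,0.001],[0.051,0,0]],
  [-1,[0,0.011,0],[0.026,0,0]],
  [-1,[0,0,0],[0,0,0]],
  [-1,[0,0,0],[0,0,0]],
])

```text
t: 6.9
ee_pos: [480.5, -189.3, 71.8]
orientation: [-2.89, 0.437, -0.048]
ft_force: [1.0, 4.1, 2.1]
width: 30.0
grasp_force: 30.0
```

Run:
```python
from h import *
delta(71,.22,0,-11.2)
delta(72.5,0,0,0)
import pickle
b=get_image("scene")["image"]
cv2.imwrite("pics/tilt.png",cv2.resize(b[160:260,300:440],None,fx=5,fy=5,interpolation=2))
```

```text
t 6.9 shift [0.002 0.008 0.007] turn [-0.002 -0.    -0.005] jig pos [ -0.2 -10.6  71.8] F [-0.2  4.3  2.1] w 30.0 gf 30.0
t 6.9 shift [ 0.002 -0.105  0.017] turn [-0.282  0.    -0.005] jig pos [ -0.2 -10.6  71.8] F [-0.2  4.3  2.1] w 30.0 gf 30.0
```

View pics/tilt.png

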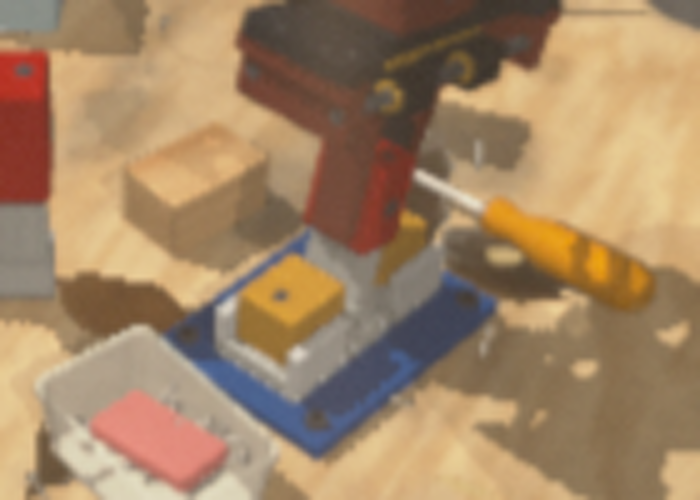

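The block is tilted towards the right shoe and the left shoe (290,300) stands clearly back from the neck. I'll tilt a touch more, return upright and lift gently.

jog_arm([
  [-1,[0,0.013,0],[0.026,0,0]],
  [-1,[0,0,0],[0,0,0]],
  [-1,[0,0,0],[0,0,0]],
])

```text
t: 7.25
ee_pos: [480.2, -190.4, 71.6]
orientation: [-2.869, 0.434, -0.052]
ft_force: [1.9, 5.2, 3.5]
width: 30.0
grasp_force: 30.0
```

jog_arm([
  [-1,[0,-0.021,0],[-0.051,0,0]],
  [-1,[0,-0.021,0],[-0.051,0,0]],
  [-1,[0,-0.021,0],[-0.051,0,0]],
  [-1,[0,-0.021,0],[-0.051,0,0]],
  [-1,[0,-0.021,0],[-0.051,0,0]],
  [-1,[0,-0.021,0],[-0.051,0,0]],
  [-1,[0,0,0],[0,0,0]],
  [-1,[0,0,0],[0,0,0]],
])

```text
t: 8.05
ee_pos: [483.7, -179.1, 73.0]
orientation: [-3.105, 0.468, -0.0]
ft_force: [0.1, 0.1, -3.2]
width: 30.0
grasp_force: 30.0
```

Run:
```python
from h import *
delta(72.5,0,0,0)
```

```text
t 8.05 shift [0.001 0.001 0.005] turn [-0.002  0.    -0.003] jig pos [-0.1  0.1 73. ] F [ 0.   0.1 -3.2] w 30.0 gf 30.0
```

Upright; now lift 10 mm slowly and check the force.

jog_arm([
  [-1,[0,0,-0.02],[0,0,0]],
  [-1,[0,0,-0.02],[0,0,0]],
  [-1,[0,0,-0.02],[0,0,0]],
  [-1,[0,0,-0.02],[0,0,0]],
  [-1,[0,0,-0.02],[0,0,0]],
  [-1,[0,0,0],[0,0,0]],
  [-1,[0,0,0],[0,0,0]],
])

```text
t: 8.75
ee_pos: [483.7, -179.5, 83.2]
orientation: [-3.105, 0.47, -0.001]
ft_force: [-0.4, 0.3, -2.3]
width: 30.1
grasp_force: 30.0
```

jog_arm([
  [-1,[0,0,-0.06],[0,0,0]],
  [-1,[0,0,-0.07],[0,0,0]],
  [-1,[0,0,-0.08],[0,0,0]],
  [-1,[0,0,-0.08],[0,0,0]],
  [-1,[0,0,-0.08],[0,0,0]],
  [-1,[0,0,-0.08],[0,0,0]],
  [-1,[0,0,-0.08],[0,0,0]],
  [-1,[0,0,-0.03],[0,0,0]],
  [-1,[0,0,0],[0,0,0]],
  [-1,[0,0,0],[0,0,0]],
])

```text
t: 9.75
ee_pos: [483.5, -179.5, 139.0]
orientation: [-3.105, 0.47, 0.0]
ft_force: [0.1, 0.8, -2.3]
width: 30.3
grasp_force: 30.0
```

jog_arm([
  [-1,[0,0,0],[0,0,0]],
  [-1,[0,0,0],[0,0,0]],
  [-1,[0,0,0],[0,0,0]],
  [-1,[0,0,0],[0,0,0]],
])

```text
t: 10.15
ee_pos: [483.6, -179.5, 139.0]
orientation: [-3.105, 0.47, 0.0]
ft_force: [0.1, -0.9, -2.5]
width: 30.3
grasp_force: 30.0
```

Run:
```python
from h import *
delta(137,0,0,0)
d=get_image("scene"); cv2.imwrite("pics/end.png",cv2.resize(d["image"][140:260,300:440],None,fx=5,fy=5,interpolation=2))
```

```text
t 10.15 shift [ 0.002 -0.002  0.02 ] turn [-0.001  0.    -0.005] jig pos [ -0.2  -0.2 139. ] F [ 0.4 -0.9 -2.5] w 30.3 gf 30.0
```

View pics/end.png

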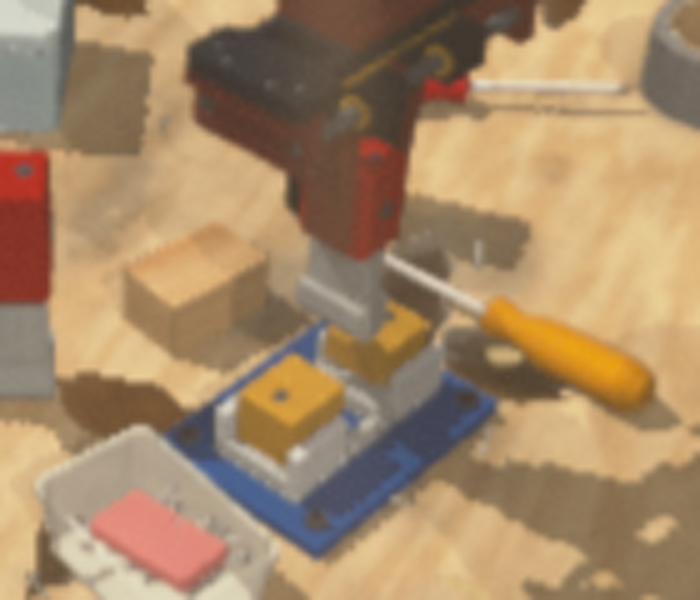

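The block hangs upright with its foot (345,300) clear above the pushed-back shoes at (290,400) and (380,340). The lift puts the foot about 76 mm above the bench, inside the allowed band, so I'm handing in.

```bash
python3 -c "
from workcell import close_job
print(close_job())"
```

```text
the job is handed in; nothing more can be done
None
```

I rocked the block to both sides and the shoes gave way. It is lifted upright over its seat, held still with its foot about 22 mm above the shoes, and the job is handed in at about 10 s; no verdict came back.

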